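Lever open the slope-lidded tip box with the palette knife

ROBOT

A 6-joint arm with a two-finger parallel gripper is mounted at the origin on the work surface. World frame = base frame: x ahead of the robot, y to its left, z up, the work surface at z = 0. Lengths are in m, angles in rad, forces in N, time in s.
With the tool pointing down it reaches from about 0.4 to 0.825 m from the base axis. Payload 7 kg.
Tool frame: the origin (TCP) lies on the centre line of the jaws, within the pads' length; the fingertips stand arm.tip_reach ahead of it and the grasp point (between the pads) lies 5 mm behind it (arm.tip_reach is the distance from the TCP to the fingertips, in m); z points along the fingers, y is the line along which they close (so a half turn about z gives the same grasp; the last joint's range is limited). The gripper opens to 88 mm and grips with 3 to 60 N. Pads are 19 mm wide; open, the fingers measure 130 mm over their backs; the gripper's body (78 mm by 193 mm) begins 47 mm behind the grasp point.
Start: joints at [-0.996, 0.359, 0.012, 0, -1.224, -0.288], TCP at [0.191, -0.647, 0.241] pointing down, gripper open.
Joint ranges: [-3.07, 3.07], [-1.43, 2.12], [-1.02, 1.25], [-3.03, 1.67], [-3.05, -0], [-3.03, 3.03]. Speed limits (rad/s): [2.39, 2.39, 3.01, 3.14, 3.14, 3.14].

INTERFACE

Orientations are given as [roll, pitch, yaw] about the fixed x, y, z axes, in that order (R = Rz(yaw) Ry(pitch) Rx(roll)).
In Python, from station import status, optics, order, arm gives the robot as it stands. The module is installed in compiled form; this text tells all that it offers.
- The arm moves only by the shell command python3 -m jog 'ROWS' [FORCE]. ROWS is JSON, a list of rows, each a list of 3 entries, a list of its own where there are three numbers: the gripper command: -1 is shut, 1 is fully open, values between are in proportion, then the shift along the tool's x, y, z in mm, then the turn about the tool's z in rad. A call has 1 to 20 rows; each row is the pose to reach, as a shift and turn from the pose commanded when the call began, along the tool's axes at that moment; what a row does not reach only later rows make up. A row lasts 1/8 s, in which the tool goes at most 62.5 mm and 10.7 degrees, less where a joint would pass 70% of its speed; a pose out of reach is approached as far as the arm can. A call with a gripper value outside its range is refused whole. The fingers move at their own pace and stop on an object; FORCE is the grip in N (left out, the last holds). Time passes only in rows, so rows that repeat a pose let the fingers close. It gives the time, the measured TCP pose, the force, the opening and the grip force at its end, in the units of the state.
- status.get_state(): the state, without advancing time (a new reading comes with each control period).
- optics.grab_frame(name): name is "scene" or "top"; returns a dict with "color" (384x512x3 uint8, red, green, blue), "mtx" (3x3 intrinsics, pixels), "cam_to_world" (4x4, takes a point from camera to world coordinates). Camera axes: x right, y down, z forward; pixel columns grow to the right and rows downward; lengths in m; the calibration is good to about 2 mm. A picture is of the moment at which its call begins. There is no depth.
- order.job_done(): hands the job in; it is judged then, once.
The state is a dict: "t": time; "q": joint angles; "qd": joint speeds; "joint_efforts": joint torques, N m; "eef_pos": TCP position; "ee_rot": TCP orientation; "force": force on the tool from outside, world axes, zero at the start; "moment": the same for the moment, N m; "width": finger opening in m; "gripper_force": force on a finger pad.
Only numpy, scipy, OpenCV 4.12 (cv2) and the standard library are available. Lean on these libraries where they do the work, as an engineer would, in place of code of your own. Each camera call takes 0.05 s, during which the arm holds its last target. There are 200 camera calls.

TASK

The wooden tip box with the sloping lid has no knob: slide the palette knife's blade in under the lid at the thumb notch in the middle of its low front edge, lever the lid up with the blade, and swing it right back past upright so that it stays open. Then lay the knife down flat on the cutting mat, without dropping it, and leave the other things on the desk where they are.

Things in the scene. Friction and masses are not known exactly. Their poses are not given: they have to be found in the camera images.
- tip_box: Fixed box of pale wood with a sloping lid: 170 mm wide (its y), 140 deep (x from -70 to 70 mm), 180 high at the back. Origin: centre of its footprint; x points to its back, z up. Its low front (-x) roughly faces the robot: front wall's outer face at x -62, 107 mm high. The lid's top slopes up at 30 degrees from level to the hinge; behind the hinge is a flat strip at the box's full height
- lid_edge (a point): Middle of the lid's front edge line, on its top face; moves with the lid; its x points up the lid's slope to the hinge, z out of the lid's top. Lid: 115 mm from front edge to hinge, 170 mm wide, 8 mm thick, flush with the box's sides and front, so only something thin goes under it. A thumb cut 30 mm wide, 6 mm deep is in the middle of the edge
- box_notch (a point): Centre of the mouth of the brass-floored notch in the front rail, under the middle of the lid's front edge, midway between notch floor and closed lid: in the box frame x -63.7, y 0, z 112.3 mm; axes the box's. 44 mm wide, 7.5 mm high, it runs in parallel to the lid, up at 30 degrees to +x, for 22 mm, then opens into the hollow box; a tip rack lies 25 mm under the lid
- box_hinge (a point): Middle of the lid's hinge axis, which runs along the box's y at the lid's top face and upper edge; in the box frame at x 30, y 0, z 180 mm
- lid (a joint): Lid opening angle in rad: 0 closed, 0.52 level, 2.09 upright, 2.45 at its stop (leaning 20 degrees back). It grows as the front edge goes up and back. It starts within 0.03 of closed. Stiff friction hinges: the lid stays where it is left; about 2 N at its front edge moves it
- knife: Palette knife, 75 g, lying flat: flat-sided wooden handle 85 x 22 x 18 mm (long, wide, high), brass ferrule, stiff steel blade 18 mm wide, 2.5 thick, round-ended. Origin: on the handle's underside, 17 mm behind its front end, near the balance point; x points to the blade's tip, z up. Handle x -68 to 17, ferrule to 26, blade to 95 mm, at mid-height of the handle (z 9 mm), parallel to it
- knife_tip (a point): End of the knife's blade, mid-thickness: 95 mm ahead of the knife's origin and 9 mm above its underside. Axes as the knife's
- mat: Dark cutting mat with a fine grid, fixed on the desk, 280 (its x) x 200 (its y) x 3 mm; origin: centre of its underside. The knife goes here
- brush: Bystander lying next to the knife, on either side: flat paint brush, 170 mm long, wooden handle 14 mm wide and 12 mm high, steel ferrule and bristles 26 mm wide; origin under its middle, x points to the bristles
- bottle: Bystander: round amber jar of wood finish with a black cap, 60 mm in diameter, 115 mm high; origin: centre of its underside
- blanks: Bystander: pile of thin wooden blanks, 75 x 50 x 23 mm; origin: centre of its underside
Things that resemble listed ones, but are neither listed nor needed, are in the scene too. Several things have the shape of the knife; the one meant has the colours described above. There is more than one size of the tip_box; the one meant has the size given above.

How it is judged:
By the outcome, as a careful person would: the job done as asked, in the order asked, and still so for the second after the job is handed in, with the robot touching nothing.
It also fails if it takes over 53 s, if anything falls off the work surface, if the arm or the gripper's body presses on something with over 40 N, if the wrist force passes 120 N, or if a joint passes its speed limit or range.

## Working session

There is one attempt and no reset: what is moved stays moved. The work goes in short steps, Python scripts to look and compute and a shell command to move; the robot and the scene stay as the last step left them, time stands still between calls to the robot, and variables do not carry over. Pictures are saved under pics/ and viewed, at most 10 in all, crops included, and the job is handed in when it is done.

```bash
mkdir -p pics; python3 - <<'E'
from station import status, optics, order, arm
import cv2, numpy as np
s=status.get_state(); print(s['t'],s['eef_pos'],s['ee_rot'],s['width'],arm.tip_reach)
for n in("scene","top"):
    f=optics.grab_frame(n); np.savez(f'pics/{n}0.npz',**f)
    print(n,f['mtx'].round(1).tolist(),f['cam_to_world'].round(4).tolist())
    cv2.imwrite(f'pics/{n}0.png',cv2.resize(f['color'][:,:,::-1],(800,600),interpolation=cv2.INTER_CUBIC))
E
```

```text
0.0 [ 0.19079483 -0.64697428  0.23961125] [ 3.13991667e+00 -1.29930412e-04 -2.85489635e+00] 0.08780344782334368 0.014
scene [[490.6, 0.0, 255.4], [0.0, 490.6, 202.4], [0.0, 0.0, 1.0]] [[-0.1272, 0.6682, -0.7331, 1.4862], [0.9917, 0.0737, -0.105, 0.1134], [-0.0161, -0.7404, -0.672, 0.9958], [0.0, 0.0, 0.0, 1.0]]
top [[386.2, 0.0, 257.5], [0.0, 386.2, 193.4], [0.0, 0.0, 1.0]] [[0.0446, -0.9763, 0.2116, 0.3508], [-0.999, -0.0424, 0.015, -0.0024], [-0.0057, -0.212, -0.9772, 1.106], [0.0, 0.0, 0.0, 1.0]]
```

View pics/scene0.png

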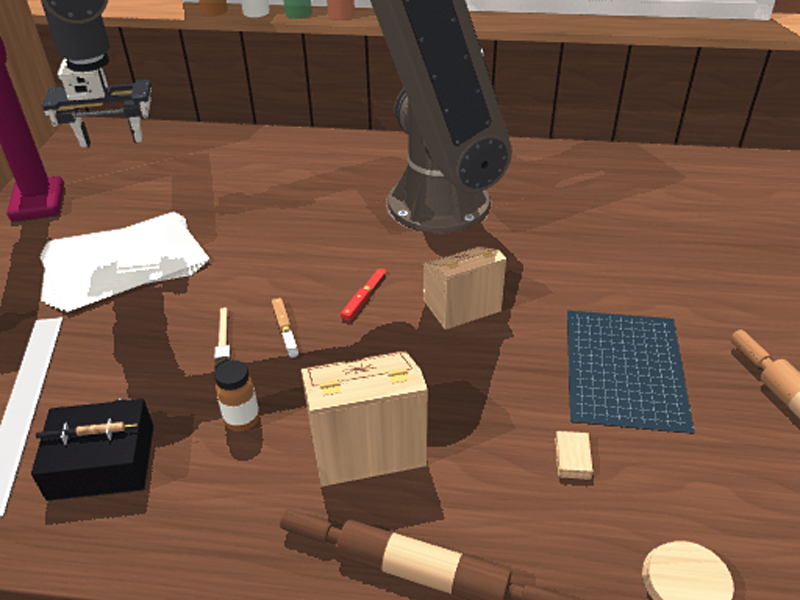

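View pics/top0.png

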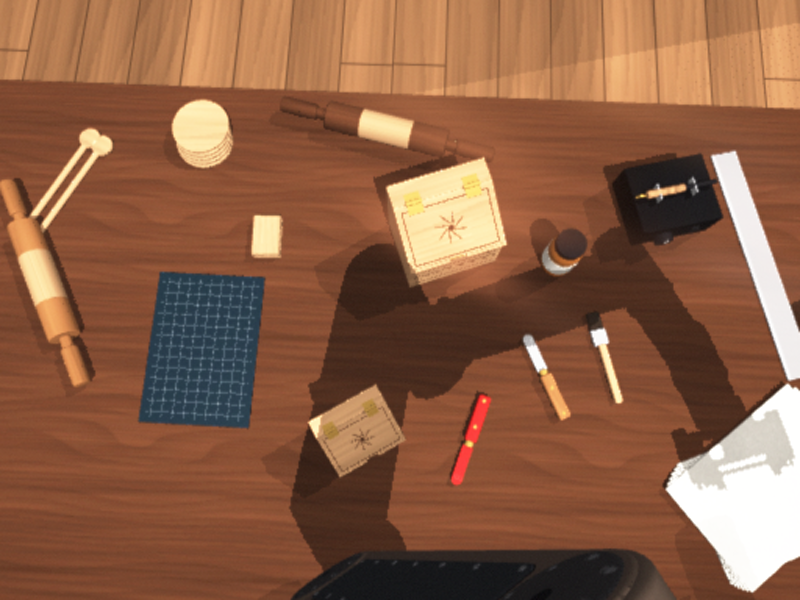

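The scene view, with the robot at the back, shows the large box at (365,415) and the orange-handled knife at (285,325). In the top view the large box is at (450,220), with its hinge away from the robot. The knife is at (547,377), its blade tip at (528,338). The brush is at (605,357), the mat at (203,350) and the small decoy box at (357,430).

```bash
cat > h.py <<'E'
import numpy as np, cv2
from station import status, optics
def ray(f,p,z):
    M=f['cam_to_world']; d=M[:3,:3]@np.linalg.inv(f['mtx'])@[p[0],p[1],1]; o=M[:3,3]
    return (o+d*(z-o[2])/d[2])
def proj(f,P):
    M=f['cam_to_world']; c=M[:3,:3].T@(np.asarray(P)-M[:3,3]); u=f['mtx']@c; return u[:2]/u[2]
def grab(n,tag):
    f=optics.grab_frame(n); np.savez(f'pics/{tag}.npz',**f); return f
def crop(f,x0,y0,x1,y1,s,name,pts=()):
    im=cv2.resize(f['color'][y0:y1,x0:x1,::-1],None,fx=s,fy=s,interpolation=cv2.INTER_CUBIC)
    for p in pts: cv2.circle(im,(int((p[0]+.5-x0)*s),int((p[1]+.5-y0)*s)),3,(255,0,255),-1)
    cv2.imwrite(f'pics/{name}.png',im); return im
def big(m):
    c,_=cv2.findContours(m.astype(np.uint8),0,2); return max(c,key=cv2.contourArea)
def rpy(r):
    from scipy.spatial.transform import Rotation as R; return R.from_euler('xyz',r).as_matrix()
E
python3 - <<'E'
from h import *
f=dict(np.load('pics/top0.npz')); c=f['color'].astype(int); hsv=cv2.cvtColor(f['color'],cv2.COLOR_RGB2HSV).astype(int)
def win(m,x0,y0,x1,y1):
    o=np.zeros_like(m); o[y0:y1,x0:x1]=m[y0:y1,x0:x1]; return o
H,S,V=hsv[...,0],hsv[...,1],hsv[...,2]
# knife handle / blade
hm=win((V>140)&(S>90)&(H<20),333,205,372,272); k=big(hm); r=cv2.minAreaRect(k); print('handle',r); 
bm=win((S<70)&(V>120),333,205,355,245); b=big(bm); print('blade',cv2.minAreaRect(b))
for rr,z in((r,.014),(cv2.minAreaRect(b),.01)):
    print([ray(f,p,z).round(4).tolist() for p in cv2.boxPoints(rr)])
m=win((c[...,2]>=c[...,0])&(V<110)&(V>20)&(S>40),85,170,175,280); q=big(m); r=cv2.minAreaRect(q); print('mat',[ray(f,p,.003).round(4).tolist() for p in cv2.boxPoints(r)],r)
bx=big(win((V>165),235,95,330,190)); hl=cv2.approxPolyDP(cv2.convexHull(bx),2,True)[:,0]; print('box',hl.tolist())
for p in hl: print(p,[ray(f,p,z).round(3).tolist() for z in(.18,.1225)])
a=crop(f,238,95,338,195,6,'a'); b=crop(f,325,195,405,285,6,'b')
cv2.imwrite('pics/ab.png',np.hstack([cv2.resize(a,(400,400)),cv2.resize(b,(400,450))[:400]]))
s=dict(np.load('pics/scene0.npz')); crop(s,185,215,285,320,5.7,'s1')
E
```

```text
handle ((360.0, 250.0), (34.59392547607422, 19.200456619262695), 65.55604553222656)
blade ((341.20001220703125, 225.40000915527344), (25.043960571289062, 7.155416965484619), 63.43495178222656)
[[0.4686, -0.2352, 0.014], [0.4932, -0.2846, 0.014], [0.407, -0.3233, 0.014], [0.3832, -0.2745, 0.014]]
[[0.5317, -0.2028, 0.01], [0.5418, -0.2211, 0.01], [0.4789, -0.2528, 0.01], [0.469, -0.2346, 0.01]]
mat [[0.3525, 0.4789, 0.003], [0.6388, 0.4867, 0.003], [0.6248, 0.2786, 0.003], [0.3407, 0.2818, 0.003]] ((128.70578002929688, 223.3465576171875), (69.7825927734375, 98.88329315185547), 6.170175075531006)
box [[309, 100], [329, 134], [329, 147], [316, 179], [307, 182], [268, 181], [260, 167], [247, 119]]
[309 100] [[0.804, -0.11, 0.18], [0.832, -0.117, 0.123]]
[329 134] [[0.713, -0.162, 0.18], [0.736, -0.172, 0.123]]
[329 147] [[0.678, -0.163, 0.18], [0.699, -0.172, 0.123]]
[316 179] [[0.594, -0.131, 0.18], [0.609, -0.139, 0.123]]
[307 182] [[0.585, -0.109, 0.18], [0.6, -0.115, 0.123]]
[268 181] [[0.584, -0.013, 0.18], [0.598, -0.013, 0.123]]
[260 167] [[0.619, 0.009, 0.18], [0.635, 0.009, 0.123]]
[247 119] [[0.745, 0.047, 0.18], [0.769, 0.051, 0.123]]
```

View pics/ab.png

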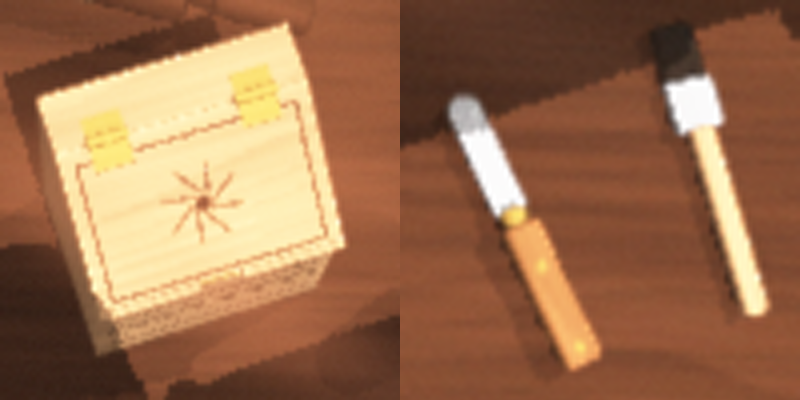

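View pics/s1.png

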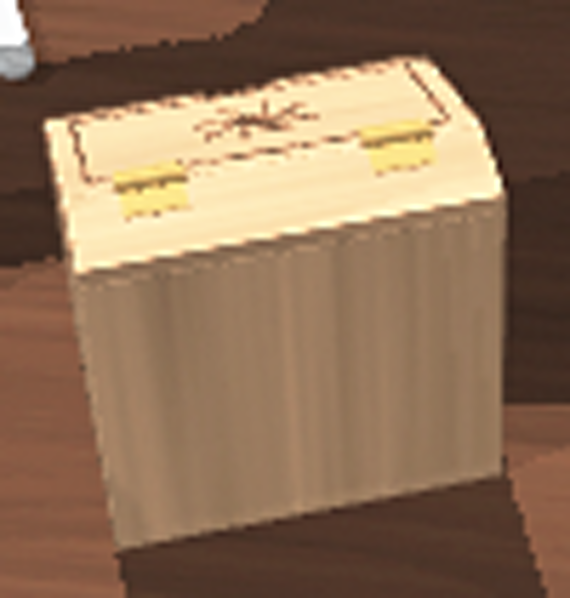

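The crops show the box's top corners clearly: top view back (38,98) and (286,25), front lid edge (108,312) and (343,244). The scene view shows the matching corners. In the right-hand crop, the knife runs from its tip (460,95) to its handle end (585,362). Next I fit the box pose to these points and get the knife pose.

```bash
python3 - <<'E'
from h import *
from scipy.optimize import least_squares
t=dict(np.load('pics/top0.npz')); s=dict(np.load('pics/scene0.npz'))
T=lambda x,y:((x+.5)/4-.5+238,(y+.5)/4-.5+95); S=lambda x,y:((x+.5)/5.7-.5+185,(y+.5)/5.7-.5+215)
h=.085; B=[(.07,h,.18),(.07,-h,.18),(-.0696,h,.1225),(-.0696,-h,.1225)]
o=[(t,B[0],T(38,98)),(t,B[1],T(286,25)),(t,B[2],T(108,312)),(t,B[3],T(343,244)),
(s,B[1],S(77,272)),(s,B[0],S(503,195)),(s,B[3],S(45,120)),(s,B[2],S(430,57)),(s,(.07,-h,0),S(118,548)),(s,(.07,h,0),S(503,473))]
W=lambda v,b:np.array([v[0]+b[0]*np.cos(v[2])-b[1]*np.sin(v[2]),v[1]+b[0]*np.sin(v[2])+b[1]*np.cos(v[2]),b[2]])
F=lambda v:np.concatenate([proj(f,W(v,b))-p for f,b,p in o])
r=least_squares(F,[.68,-.05,.2]); v=r.x; print('box',v.round(4)); print(r.fun.reshape(-1,2).round(1).tolist())
print('notch',W(v,(-.0637,0,.1123)).round(4))
K=lambda x,y:((x-400+.5)/5-.5+325,(y+.5)/5-.5+195)
tip=ray(t,K(461,95),.010); e=ray(t,K(584,360),.018); fr=ray(t,K(522,222),.018)
print(tip.round(4),fr.round(4),e.round(4),'len',np.linalg.norm((tip-e)[:2]),'h',np.linalg.norm((fr-e)[:2]))
d=(tip-e)[:2]; d/=np.linalg.norm(d); m=(tip+e)[:2]/2; org=m+d*(-13.5+0)*-.001
print('knife org',org.round(4),'yaw',np.arctan2(d[1],d[0]))
hc=c=cv2.cvtColor(t['color'],cv2.COLOR_RGB2HSV)
st=status.get_state(); R=rpy(st['ee_rot']); g=org+d*.004
D=np.array([*g,.2])-st['eef_pos']; print('toolshift mm',(R.T@D*1000).round(1),'R',R.round(3).tolist())
print('tool yaw',st['ee_rot'])
E
```

```text
box [ 0.7091 -0.0574  0.349 ]
[[0.3, -0.5], [1.1, -0.8], [-0.9, 2.1], [1.3, 0.5], [0.2, 0.2], [0.9, 0.2], [0.3, 0.3], [-0.2, -0.1], [-0.0, 0.5], [0.2, 0.5]]
notch [ 0.6493 -0.0792  0.1123]
[ 0.5387 -0.2154  0.01  ] [ 0.4666 -0.2481  0.018 ] [ 0.3919 -0.2818  0.018 ] len 0.16114373860428646 h 0.08199581257663092
knife org [ 0.4776 -0.243 ] yaw 0.4252828051207986
toolshift mm [-393.3  306.9   40.1] R [[-0.959, -0.283, -0.001], [-0.283, 0.959, 0.001], [0.0, 0.001, -1.0]]
tool yaw [ 3.14014196e+00 -1.15758729e-04 -2.85490856e+00]
```

```bash
python3 -m jog '[[0.2,[-50,40,10],0],[0.2,[-100,80,30],-0.07],[0.2,[-150,124,50],-0.139],[0.2,[-200,165,80],-0.139],[0.2,[-250,207,100],-0.139],[0.2,[-300,248,120],-0.139],[0.2,[-350,290,140],-0.139],[0.2,[-366.5,303,150],-0.139],[0.2,[-366.5,303,150],-0.139],[0.2,[-366.5,303,150],-0.139]]' 40
python3 - <<'E'
from h import *
f=grab('scene','s2'); a=crop(f,100,160,240,270,5.7,'s2'); t=grab('top','t2'); b=crop(t,300,190,420,280,5,'t2')
k=cv2.cvtColor(t['color'],cv2.COLOR_RGB2HSV)
E
```

```text
t: 1.35
eef_pos: [0.4566, -0.2528, 0.0903]
ee_rot: [3.141, -0.001, -2.715]
force: [-0.3, 0.4, 0.2]
width: 0.0527
gripper_force: 0.0
```

View pics/s2.png

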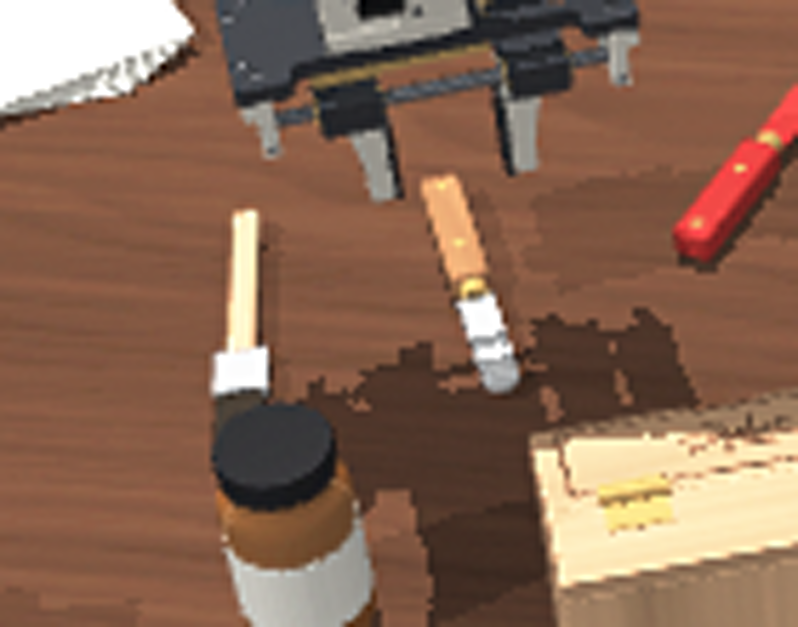

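The gripper hovers over the handle with its jaws either side, well clear of the brush (235,280). In the scene crop the knife tip is at (503,385) and the handle end at (440,182).

```bash
python3 - <<'E'
from h import *
f=dict(np.load('pics/s2.npz')); g=lambda x,y:((x+.5)/5.7-.5+100,(y+.5)/5.7-.5+160)
a=ray(f,g(501,389),.009); b=ray(f,g(440,179),.018); d=(a-b)[:2]; n=np.linalg.norm(d); d/=n
print(a,b,n,np.arctan2(d[1],d[0]),a[:2]-.095*d,b[:2]+.068*d)
E
```

```text
[ 0.53748931 -0.21893759  0.009     ] [ 0.39441424 -0.28488749  0.018     ] 0.15754322000777646 0.43191938565372795 [ 0.45121374 -0.25870598] [ 0.45616939 -0.25642169]
```

```bash
python3 -m jog '[[0.2,[0,-1,35],0],[0.2,[0,-1,65],0],[0.2,[0,-1,73],0],[0.2,[0,-1,73],0],[-0.4,[0,-1,73],0],[-1,[0,-1,73],0],[-1,[0,-1,73],0],[-1,[0,-1,73],0],[-1,[0,-1,73],0]]' 20
python3 -m jog '[[-1,[0,0,0],0],[-1,[0,0,-30],0],[-1,[0,0,-80],0],[-1,[0,0,-130],0],[-1,[0,0,-130],0]]' 60
python3 - <<'E'
from h import *
f=grab('scene','s3'); t=grab('top','t3'); a=crop(f,130,120,250,240,5,'s3'); b=crop(t,320,170,400,290,5,'t3')
cv2.imwrite('pics/m3.png',np.hstack([cv2.resize(a,(400,400)),cv2.resize(b,(267,400))]))
E
```

```text
t: 2.58
eef_pos: [0.4574, -0.254, 0.018]
ee_rot: [-3.141, 0.0, -2.716]
force: [-1.1, 1.3, 6.5]
width: 0.0216
gripper_force: 20.0
t: 3.2
eef_pos: [0.4596, -0.2546, 0.1515]
ee_rot: [-3.137, 0.006, -2.715]
force: [-0.0, -0.3, -1.6]
width: 0.0213
gripper_force: 60.0
```

View pics/m3.png

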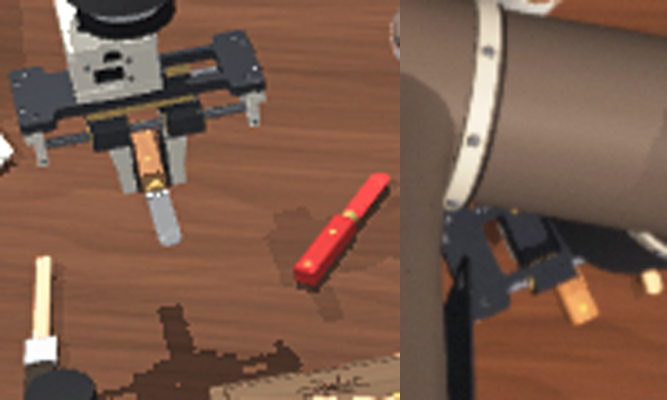

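```bash
python3 -m jog '[[-1,[-20,15,0],0],[-1,[-50,40,0],0.04],[-1,[-85,66,0],0.077],[-1,[-110,86,10],0.077],[-1,[-116.6,91.3,20],0.077],[-1,[-116.6,91.3,27],0.077],[-1,[-116.6,91.3,27],0.077],[-1,[-116.6,91.3,27],0.077]]'
python3 - <<'E'
from h import *
s=dict(np.load('pics/s3.npz')); p=((168+.5)/400*120-.5+130,(243+.5)/400*120-.5+120)
a=ray(s,p,.1425); print('tip ray',a, 'along', (a[:2]-[.4596,-.2546])@[.91,.4145], (a[:2]-[.4596,-.2546])@[-.4145,.91])
f=grab('scene','s4'); t=grab('top','t4'); a=crop(f,180,150,280,250,6,'s4'); b=crop(t,250,110,350,210,6,'t4')
cv2.imwrite('pics/m4.png',np.hstack([cv2.resize(a,(400,400)),cv2.resize(b,(400,400))]))
st=status.get_state(); print(st['eef_pos'],st['force'])
E
```

```text
t: 4.3
eef_pos: [0.5253, -0.1235, 0.1206]
ee_rot: [-3.142, -0.0, -2.794]
force: [-0.2, -0.1, -0.3]
width: 0.0213
gripper_force: 60.0
tip ray [ 0.53867387 -0.22395278  0.1425    ] along 0.08466049942444867 -0.004887148419449256
[ 0.52560849 -0.12330155  0.12095192] [ 0.75974854 -0.17614631  0.00418262]
```

View pics/m4.png

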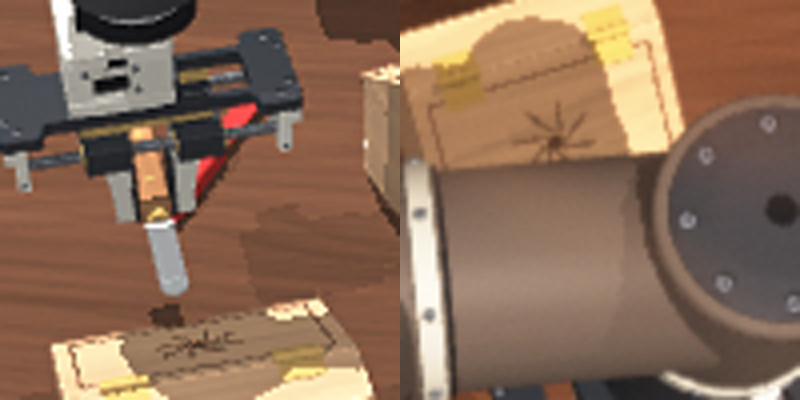

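```bash
python3 - <<'E'
from h import *
s=dict(np.load('pics/s4.npz')); g=lambda x,y:((x+.5)/4-.5+180,(y+.5)/4-.5+150)
c=s['color']; hsv=cv2.cvtColor(c,cv2.COLOR_RGB2HSV).astype(int)
x0,y0=214,200; m=(hsv[...,1]<70)&(hsv[...,2]>90); o=np.zeros_like(m); o[y0:228,x0:232]=m[y0:228,x0:232]; k=big(o); r=cv2.minAreaRect(k); print(r,k[:,0].max(0))
st=status.get_state(); T=st['eef_pos']; u=np.array([np.cos(.349),np.sin(.349)]); v=np.array([-u[1],u[0]])
for p in (g(175,294),tuple(k[k[:,0,1].argmax(),0]),r[0]):
    a=ray(s,p,T[2]-.009); e=a[:2]-T[:2]; n=np.array([.6493,-.0792])-a[:2]; print(p,a.round(4),'rel tcp',e@u,e@v,'to notch',n@u,n@v)
e=np.array([.6493,-.0792])-T[:2]; print('notch rel tcp',e@u,e@v, T)
E
```

```text
((221.47061157226562, 213.88238525390625), (18.91777801513672, 7.276068687438965), 75.96376037597656) [226 223]
(223.375, 223.125) [ 0.6095 -0.0963  0.112 ] rel tcp 0.08806724727175418 -0.003354495003621323 to notch 0.04324843081605016 0.002500052435106953
(np.int32(221), np.int32(223)) [ 0.6097 -0.1025  0.112 ] rel tcp 0.08617870195505765 -0.009210714954897498 to notch 0.045136976132746656 0.008356272386383127
(221.47061157226562, 213.88238525390625) [ 0.5761 -0.1073  0.112 ] rel tcp 0.05293631603183046 -0.002272345668232289 to notch 0.07837936205597387 0.0014179030997179196
notch rel tcp 0.1313156780878043 -0.0008544425685143698 [ 0.52560849 -0.12330155  0.12095192]
```

```bash
python3 -m jog '[[-1,[-10,2,-3],0],[-1,[-22,2,-3.3],0],[-1,[-32,2,-3.3],0],[-1,[-38,2,-3.3],0],[-1,[-40,2,-3.3],0],[-1,[-40,2,-3.3],0]]'
python3 -m jog '[[-1,[-2,0,0],0],[-1,[-4,0,0],0],[-1,[-6,0,0],0],[-1,[-8,0,0],0],[-1,[-10,0,0],0],[-1,[-10,0,0],0],[-1,[-10,0,0],0]]'
```

```text
t: 5.15
eef_pos: [0.5624, -0.1071, 0.1237]
ee_rot: [3.141, -0.0, -2.793]
force: [-0.1, -0.7, -2.0]
width: 0.0212
gripper_force: 60.0
t: 6.02
eef_pos: [0.5719, -0.1038, 0.1238]
ee_rot: [3.142, -0.0, -2.793]
force: [0.3, 0.7, -0.7]
width: 0.0211
gripper_force: 60.0
```

```bash
python3 -m jog '[[-1,[-1,0,0],0],[-1,[-2,0,0],0],[-1,[-3,0,0],0],[-1,[-3,0,0],0],[-1,[-3,0,0],0]]'
python3 - <<'E'
from h import *
f=grab('scene','s5'); crop(f,190,170,290,245,7,'s5')
E
```

```text
t: 6.65
eef_pos: [0.5746, -0.1028, 0.1238]
ee_rot: [3.142, -0.0, -2.793]
force: [-1.5, -0.5, 0.0]
width: 0.0214
gripper_force: 60.0
```

View pics/s5.png

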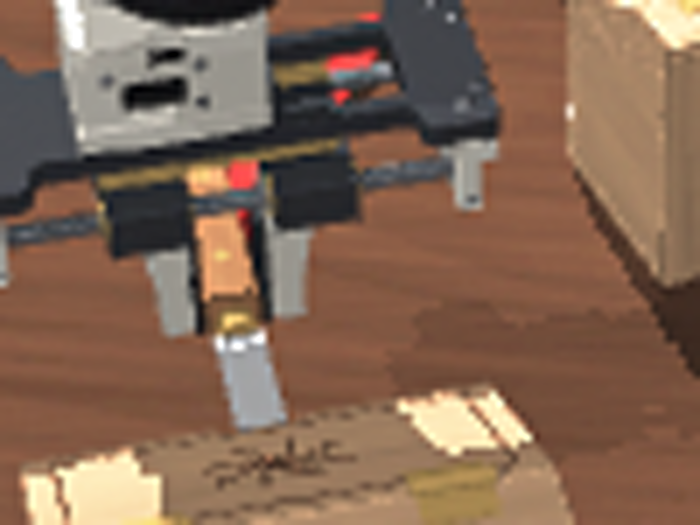

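The blade's end vanishes straight under the lid edge at (260,427). The lid edge runs from (20,465) to (490,388), so the blade is centred on the notch. Now I lift.

```bash
python3 -m jog '[[-1,[0,0,-2],0],[-1,[0,0,-4],0],[-1,[0,0,-6],0],[-1,[0,0,-8],0],[-1,[0,0,-10],0],[-1,[0,0,-12],0],[-1,[0,0,-14],0],[-1,[0,0,-14],0]]'
python3 - <<'E'
from h import *
f=grab('scene','s6'); crop(f,190,170,290,245,7,'s6')
E
```

```text
t: 7.7
eef_pos: [0.5719, -0.1033, 0.1366]
ee_rot: [3.14, -0.006, -2.794]
force: [-6.2, -3.1, -6.2]
width: 0.0213
gripper_force: 60.0
```

View pics/s6.png

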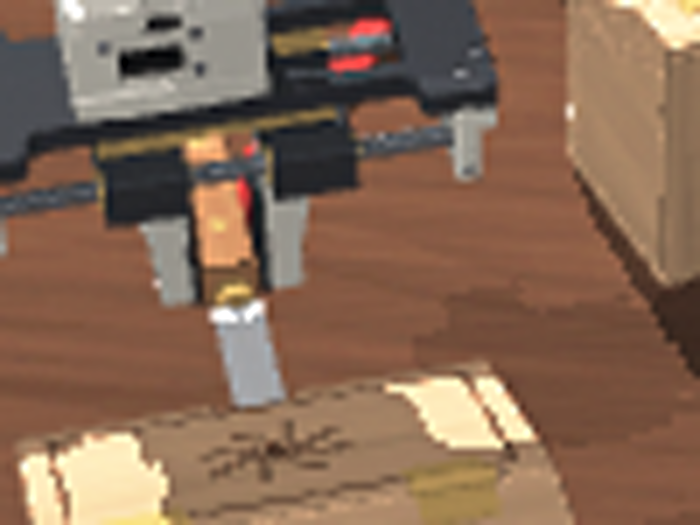

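```bash
python3 -m jog '[[-1,[-1,0,0],0],[-1,[-2,0,0],0],[-1,[-3,0,0],0],[-1,[-4,0,0],0],[-1,[-4,0,0],0]]'

```

```text
t: 8.38
eef_pos: [0.579, -0.1012, 0.1381]
ee_rot: [-3.141, 0.001, -2.793]
force: [-1.6, -0.3, -3.9]
width: 0.0214
gripper_force: 60.0
```

```bash
python3 -m jog '[[-1,[1,0,-6],0],[-1,[2,0,-12],0],[-1,[2,0,-18],0],[-1,[3,0,-25],0],[-1,[3,0,-32],0],[-1,[3,0,-39],0],[-1,[3,0,-45],0],[-1,[2,0,-52],0],[-1,[2,0,-59],0],[-1,[1,0,-66],0],[-1,[0,0,-71],0],[-1,[0,0,-71],0]]'
python3 - <<'E'
from h import *
f=grab('scene','s7'); crop(f,180,130,290,250,5,'s7')
E
```

```text
t: 9.88
eef_pos: [0.579, -0.1013, 0.2094]
ee_rot: [-3.141, 0.001, -2.793]
force: [-0.4, 0.4, -0.4]
width: 0.0215
gripper_force: 60.0
```

View pics/s7.png

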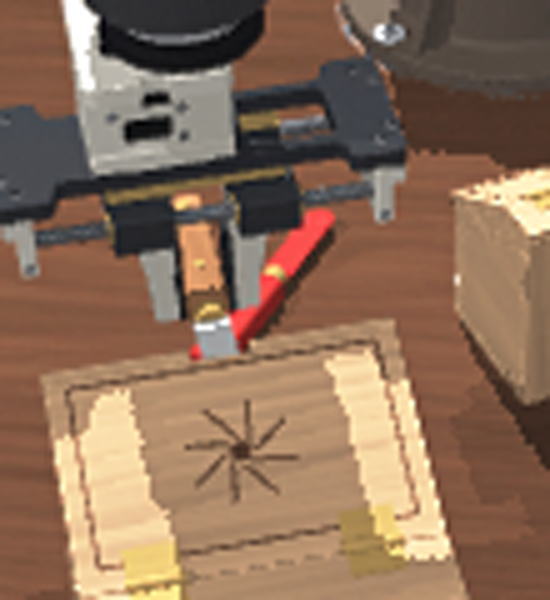

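The lid is a little past level, with the blade under the middle of its front edge (215,345). I've now viewed all 10 pictures, so from here I check by numbers only.

```bash
python3 -m jog '[[-1,[-3,0,-7],0],[-1,[-6,0,-14],0],[-1,[-9,0,-20],0],[-1,[-12,0,-26],0],[-1,[-17,0,-32],0],[-1,[-22,0,-37],0],[-1,[-27,0,-42],0],[-1,[-32,0,-46],0],[-1,[-38,0,-50],0],[-1,[-44,0,-53],0],[-1,[-51,0,-56],0],[-1,[-58,0,-59],0],[-1,[-65,0,-60],0],[-1,[-72,0,-61],0],[-1,[-79,0,-61],0],[-1,[-86,0,-61],0],[-1,[-91,0,-60],0],[-1,[-95,0,-60],0],[-1,[-95,0,-60],0]]'
python3 - <<'E'
from h import *
f=grab('scene','s8'); c=f['color']; b=(.7091,-.0574,.349)
W=lambda x,y,z:np.array([b[0]+x*np.cos(b[2])-y*np.sin(b[2]),b[1]+x*np.sin(b[2])+y*np.cos(b[2]),z])
for deg in(90,95,100,106,110):
    r=np.radians(deg); P=[W(.03-.115*np.cos(r),y,.18+.115*np.sin(r)) for y in(-.085,.085)]; print(deg,[proj(f,p).round(1).tolist() for p in P])
hsv=cv2.cvtColor(c,cv2.COLOR_RGB2HSV); m=(hsv[...,0]>8)&(hsv[...,0]<28)&(hsv[...,2]>120)&(hsv[...,1]<140)
for x in (200,210,240,250): print(x,c[150:260:4,x].tolist())
E
```

```text
t: 12.3
eef_pos: [0.6682, -0.0687, 0.2688]
ee_rot: [-3.142, 0.0, -2.793]
force: [-0.7, 0.3, -1.3]
width: 0.0216
gripper_force: 60.0
90 [[190.5, 212.1], [269.6, 199.2]]
95 [[191.1, 215.5], [270.7, 202.4]]
100 [[191.8, 219.2], [271.8, 205.9]]
106 [[192.6, 224.0], [273.2, 210.5]]
110 [[193.2, 227.4], [274.1, 213.8]]
200 [[255, 255, 250], [172, 170, 160], [171, 168, 160], [154, 151, 147], [99, 99, 101], [62, 65, 70], [96, 68, 57], [132, 87, 66], [80, 82, 86], [143, 94, 70], [144, 95, 71], [136, 92, 70], [143, 95, 71], [146, 97, 71], [143, 95, 71], [131, 88, 66], [135, 91, 69], [133, 90, 68], [253, 227, 174], [112, 87, 68], [139, 111, 86], [139, 110, 86], [135, 108, 83], [94, 69, 55], [97, 73, 58], [173, 135, 104], [181, 143, 111], [182, 144, 111]]
210 [[155, 153, 144], [155, 152, 144], [11, 12, 14], [98, 96, 92], [160, 157, 149], [34, 35, 38], [135, 111, 69], [45, 46, 50], [38, 39, 42], [40, 38, 41], [144, 95, 71], [136, 90, 68], [139, 94, 70], [143, 94, 70], [148, 98, 74], [136, 91, 69], [136, 91, 69], [134, 89, 67], [212, 164, 127], [141, 112, 87], [139, 110, 85], [139, 111, 86], [131,
[... 260 characters left out ...]
, 93, 70], [146, 97, 74], [143, 95, 71], [146, 97, 71], [131, 87, 65], [175, 132, 102], [182, 145, 112], [135, 108, 83], [138, 110, 85], [142, 113, 87], [135, 107, 84], [131, 105, 81], [146, 116, 90], [173, 138, 104], [174, 137, 107], [183, 145, 112], [176, 139, 108]]
250 [[49, 51, 56], [141, 94, 68], [80, 83, 87], [69, 71, 77], [72, 57, 49], [138, 91, 69], [71, 74, 78], [137, 91, 68], [149, 99, 74], [145, 97, 71], [143, 95, 71], [143, 95, 70], [146, 97, 71], [135, 91, 69], [146, 97, 71], [131, 87, 65], [184, 146, 111], [97, 72, 57], [135, 107, 83], [139, 111, 86], [123, 99, 76], [135, 108, 84], [129, 104, 62], [133, 109, 64], [175, 139, 108], [172, 136, 103], [156, 124, 95], [155, 122, 96]]
```

The lid edge shows at about row 222 at x=200, which matches roughly 106° on the fit, so the lid is well past upright. I back off and carry the knife to the mat.

```bash
python3 -m jog '[[-1,[20,0,0],0],[-1,[50,0,0],0],[-1,[80,0,0],0],[-1,[100,20,0],0],[-1,[95,60,0],0],[-1,[88,105,0],0],[-1,[80,150,0],0],[-1,[73,195,0],0],[-1,[66,240,0],0],[-1,[58,285,0],0],[-1,[51,330,0],0],[-1,[44,375,0],0],[-1,[36,420,0],0],[-1,[29,455,0],0],[-1,[25,478,0],0],[-1,[23,486,0],0],[-1,[23,486,20],0],[-1,[23,486,60],0],[-1,[23,486,60],0],[-1,[23,486,60],0]]'
python3 - <<'E'
from h import *
s=grab('scene','s9'); t=grab('top','t9'); T=status.get_state()['eef_pos']; print(T)
c=s['color']; a=c[:,:,:].astype(int)
for x in (200,240,255): print(x,[int(v) for v in a[206:232:2,x].sum(1)])
hsv=cv2.cvtColor(c,cv2.COLOR_RGB2HSV).astype(int); q=proj(s,T+[.07,.025,-.009]); print(q)
x0,y0=(q-25).astype(int); m=np.zeros(c.shape[:2],bool); w=(hsv[...,1]<45)&(hsv[...,2]>110); m[y0:y0+55,x0:x0+50]=w[y0:y0+55,x0:x0+50]
print(cv2.minAreaRect(big(m)),cv2.contourArea(big(m)), proj(s,T+[.083,.03,-.009]),proj(s,T+[.02,.007,-.009]))
E
```

```text
t: 14.85
eef_pos: [0.4809, 0.3799, 0.2104]
ee_rot: [3.141, 0.002, -2.793]
force: [-0.1, 0.3, -0.8]
width: 0.0213
gripper_force: 60.0
[0.48093322 0.38044474 0.21090614]
200 [296, 300, 276, 284, 286, 262, 281, 323, 643, 328, 256, 328, 325]
240 [306, 275, 278, 285, 560, 566, 652, 225, 316, 324, 322, 222, 333]
255 [285, 287, 280, 664, 676, 297, 326, 334, 321, 321, 325, 314, 316]
[429.36768375 195.95794101]
((424.219970703125, 189.96002197265625), (23.800004959106445, 6.0), 53.130104064941406) 113.5 [432.22773738 199.6720363 ] [419.3094483  182.27427633]
```

```bash
python3 -m jog '[[-1,[0,0,30],0],[-1,[0,0,65],0],[-1,[0,0,100],0],[-1,[0,0,135],0],[-1,[0,0,160],0],[-1,[0,0,175],0],[-1,[0,0,182],0],[-1,[0,0,185],0],[-1,[0,0,186],0],[-1,[0,0,186],0]]'
python3 -m jog '[[-1,[0,0,1],0],[-1,[0,0,2],0],[-1,[0,0,3],0],[-1,[0,0,3],0]]' 20
```

```text
t: 16.2
eef_pos: [0.4803, 0.3803, 0.0235]
ee_rot: [3.141, 0.001, -2.793]
force: [0.4, -0.4, -0.5]
width: 0.0211
gripper_force: 60.0
t: 16.7
eef_pos: [0.4802, 0.3801, 0.021]
ee_rot: [3.141, 0.001, -2.792]
force: [-2.1, -1.8, 9.8]
width: 0.0221
gripper_force: 20.0
```

```bash
python3 -m jog '[[-1,[0,0,0],0],[-0.45,[0,0,-0.5],0],[-0.2,[0,0,-0.5],0],[0.2,[0,0,-0.5],0],[0.2,[0,0,-0.5],0],[0.2,[0,0,-10],0],[0.2,[0,0,-40],0],[0.2,[0,0,-90],0],[0.2,[0,0,-140],0],[0.2,[0,0,-180],0],[0.2,[0,0,-200],0],[0.2,[0,0,-200],0]]' 3
python3 -m jog '[[0.2,[40,0,0],0],[0.2,[100,-40,0],0],[0.2,[140,-90,0],0],[0.2,[140,-140,0],0],[0.2,[140,-180,0],0],[0.2,[140,-200,0],0],[0.2,[140,-200,0],0]]'
python3 - <<'E'
from h import *
s=grab('scene','s10'); t=grab('top','t10')
for f,n in((s,'s'),(t,'t')):
    c=f['color']; hsv=cv2.cvtColor(c,cv2.COLOR_RGB2HSV).astype(int); q=proj(f,[.487,.382,.012]).astype(int); k=45
    for nm,w in(('handle',(hsv[...,0]<20)&(hsv[...,1]>110)&(hsv[...,2]>150)),('blade',(hsv[...,1]<40)&(hsv[...,2]>140))):
        m=np.zeros(c.shape[:2],bool); sl=np.s_[q[1]-k:q[1]+k,q[0]-k:q[0]+k]; m[sl]=w[sl]
        if not m.any(): print(n,nm,None); continue
        K=big(m); r=cv2.minAreaRect(K); P=ray(f,r[0],.018 if nm=='handle' else .012); print(n,nm,r,P.round(4))
d=np.load('pics/scene0.npz')['color'].astype(int); print('lid col', [int(v) for v in s['color'][206:232:2,240].astype(int).sum(1)])
diff=(abs(s['color'].astype(int)-d).sum(2)>90); diff[:]=diff
for nm,(x0,y0,x1,y1) in dict(brush=(135,195,150,232),bottle=(136,230,168,276),blanks=(352,272,382,310),smallbox=(270,155,325,210)).items(): print(nm,diff[y0:y1,x0:x1].mean().round(3))
E
```

```text
t: 18.2
eef_pos: [0.4807, 0.3806, 0.2226]
ee_rot: [3.139, 0.004, -2.793]
force: [-0.1, -0.5, -0.3]
width: 0.053
gripper_force: 0.0
t: 19.08
eef_pos: [0.4166, 0.1428, 0.2193]
ee_rot: [-3.141, -0.001, -2.795]
force: [-0.0, 0.0, -0.3]
width: 0.0525
gripper_force: 0.0
s handle ((396.694091796875, 220.87646484375), (26.00011444091797, 6.6725945472717285), 57.528804779052734) [0.4529 0.368  0.018 ]
s blade ((409.573486328125, 242.9558868408203), (22.12331771850586, 5.830951690673828), 59.03623962402344) [0.5297 0.3969 0.012 ]
t handle None
t blade ((170.0, 261.0), (0.0, 0.0), 0.0) [0.3838 0.2503 0.012 ]
lid col [312, 279, 285, 291, 570, 577, 659, 232, 325, 331, 327, 226, 337]
brush 0.007
bottle 0.199
blanks 0.813
smallbox 0.14
```

```bash
python3 - <<'E'
from h import *
a=np.load('pics/scene0.npz')['color']; b=np.load('pics/s10.npz')['color']
for nm,(x0,y0,x1,y1) in dict(bottle=(130,225,172,282),blanks=(345,265,390,315),brush=(132,192,152,235)).items():
    A=cv2.Canny(a[y0:y1,x0:x1],60,150);B=cv2.Canny(b[y0:y1,x0:x1],60,150)
    print(nm,cv2.phaseCorrelate(A.astype(np.float32),B.astype(np.float32)),a[y0:y1,x0:x1].mean(),b[y0:y1,x0:x1].mean())
E
```

```text
bottle ((0.26026046505897327, -0.004875999865202374), 0.8103999704784817) 83.52060707323865 95.37997772208298
blanks ((0.6448188996824058, -0.13337846208991877), 0.5835519631703695) 123.93214814814814 82.06577777777778
brush ((-0.00724457885932317, 0.5048790478927927), 0.8625771490732829) 118.41162790697675 120.27248062015504
```

The bystanders show no real shift; the brightness changes are only the arm's shadow. The knife is flat on the mat and the lid is holding open.

```bash
python3 -c "
from station import order; print(order.job_done())"
```

```text
the job is handed in; nothing more can be done
None
```

The job is handed in at about 19 s: the knife blade levered the lid open to about 16° past upright, where it stayed; the knife lies flat on the mat, and the brush, bottle and blanks have not moved.

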